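# Set the work stop and seat a block against it

### The arm

A 6-joint arm with a two-finger parallel gripper is mounted at the origin on a cart in front of the work surface, level with it; the furniture and walls round the work are solid. World frame = base frame: x ahead of the robot, y to its left, z up, the work surface at z = 0. Lengths are in m, angles in rad, forces in N, time in s.
With the tool pointing down it reaches from about 0.275 to 0.775 m from the base axis. Payload 14.6 kg.
Tool frame: the origin (TCP) lies at the very end of the fingers, on their centre line; the grasp point (between the pads) lies 19 mm behind it; z points along the fingers, y is the line along which they close (so a half turn about z gives the same grasp; the last joint's range is limited). The gripper opens to 85 mm and grips with 20 to 120 N. Pads are 22 mm wide; open, the fingers measure 114 mm over their backs; the gripper's body (76 mm by 85 mm) begins 54 mm behind the grasp point. The pads swing forward as they close: fully open they stand 13 mm farther back than shut.
Start: joints at [1.173, 0.263, -0.048, 1.259, 0, 1.415], TCP at [0.126, 0.51, 0.231] pointing down, gripper open.
Joint ranges: [-2.65, 2.65], [-0.89, 1.7], [-1.18, 1.37], [-2.13, 2.11], [-1.35, 1.29], [-3.14, 3.14]. Speed limits (rad/s): [1.89, 1.89, 2.57, 2.79, 3.14, 3.14].

### API

Orientations are given as a unit quaternion [x, y, z, w].
In Python, from cell import * gives the robot as it stands. The module is installed in compiled form; this text tells all that it offers.
- The arm moves only by the shell command python3 -m crank 'ROWS' [OPENING]. ROWS is JSON, one flat list of numbers, 6 for each row, row after row: the shift along the tool's x, y, z in cm, then the turn, a rotation vector about the tool's x, y, z in degrees. A call has exactly 10 rows; each row is the pose to reach, as a shift and turn from the pose commanded when the call began, along the tool's axes at that moment; what a row does not reach only later rows make up. A row lasts 1/8 s, in which the tool goes at most 62.5 mm and 10.7 degrees, less where a joint would pass 70% of its speed; a pose out of reach is approached as far as the arm can. A call with a gripper value outside its range is refused whole. OPENING is the finger opening in cm, from 0 to 8.54, set as the call begins (- or left out, the last holds). The fingers move at their own pace and stop on an object; the grip force is fixed at half the most. Time passes only in rows, so rows that repeat a pose let the fingers close, or fill a call up. It gives the time, the measured TCP pose, the force, the opening and the grip force at its end, in the units of the state.
- observe(): the state, without advancing time (a new reading comes with each control period).
- read_camera(name): name is "scene" or "top" or "wrist"; returns (picture, depth): 400x640x3 uint8, red, green, blue; 400x640 float32, m along the optical axis (not along the pixel's ray), 0 where there is no reading.
- get_calibration(name): a dict with "intrinsics" (3x3 intrinsics, pixels), "view" (4x4, takes a point from world to camera coordinates); the wrist camera has in their place "T_tool_cam" (4x4, takes a point from camera to tool coordinates, whose origin is the TCP and whose axes are the flange's). Camera axes: x right, y down, z forward; pixel columns grow to the right and rows downward; lengths in m; the calibration is good to about 2 mm. A picture is of the moment at which its call begins: read the wrist's pose just before it. get_calibration takes no time and is no camera call.
- finish_job(): hands the job in; it is judged then, once.
The state is a dict: "clock": time; "joint_pos": joint angles; "qd": joint speeds; "joint_torque": joint torques, N m; "ee_pos": TCP position; "ee_rot": TCP orientation; "contact_force": force on the tool from outside, world axes, zero at the start; "wrist_torque": the same for the moment, N m; "grip_width": finger opening in m; "finger_force": force on a finger pad.
Only numpy, scipy, OpenCV 4.12 (cv2) and the standard library are available. Lean on these libraries where they do the work, as an engineer would, in place of code of your own. Each camera call takes 0.05 s, during which the arm holds its last target. There are 200 camera calls.

### The job

On the small bench fixture, flip the raised stop flag fully down across the bed. Then slide the aluminium block that lies on the bed flat against the fence and along it, and push it squarely home against the stop, firmly but never hard (about 10 N, held for a moment), so that the little brass pin goes in flush. Let go and leave the block seated there with the flag down, and do not disturb the loupe, the small parts box or the ring beside the fixture.

Things in the scene. Friction and masses are not known exactly. Their poses are not given: they have to be found in the camera images.
- fixture: Fixed aluminium bed plate, 250 (x) x 130 (y) x 10 mm; origin under its centre at bench height, bed surface at z = 10 mm. Its x axis is the feed direction, from the robot's side towards the stop; z up. A dark steel fence runs along the whole -y edge: inner face y = -45 mm, outer face y = -65 mm, top z = 24 mm. The other sides are open. All mm below are in this frame unless said.
- hinge_nominal (a point): Point fixed on the fixture at x = 60, y = -58, z = 46 mm, axes as the fixture's: the flag's hinge axis runs through it along x. The stop carriage with the flag is clamped on the fence with its middle anywhere within 12 mm of here in x: that setting is not measured, only felt or seen. Carriage: 44 mm long in x, y = -83 to -47 mm, lugs up to z = 54 mm.
- stop_nominal (a point): Point fixed on the fixture at x = 46, y = -26, z = 22 mm: the middle of the stop face with the flag down, if the carriage stood exactly at its nominal place; the true face lies up to 12 mm either way along x. The face looks to -x, on a blade 30 mm wide (y = -41 to -11 mm), z = 13.5 to 41 mm when down. It is rigid.
- flag (a joint): Stop flag hinge, rad: 0 = fully down (hard limit), 1.57 = upright, more leans outward over the fence; starts at 1.5 to 1.83. Steel arm 28 mm wide (x, centred on the carriage), 9 mm thick, centred on the hinge axis, 75 mm long from it; down, it points level to +y, top at z = 50.5 mm. Drag about 0.12 N m, stays where left. Push it over from outside the fence.
- pin (a joint): Brass contact pin, 6 mm across, in the stop face, m: 0 = stands 4 mm proud of the face, 0.004 = pressed flush. A very weak spring (under 0.2 N) pushes it out; the block's friction on the bed holds it in.
- stock: Loose plain aluminium block, 30 (x) x 50 (y) x 20 mm (z), small hole in the top, 0.16 to 0.26 kg, sliding drag 0.4 to 1 N; origin at the centre of its underside. It lies on the bed, its long (y) axis along the fixture's x within 0.3 rad, 15 to 35 mm off its place at the fence and over 40 mm short of the stop. Seated: origin at y = -30 mm in the fixture's frame, its end on the stop face.
- loupe: Black eyepiece loupe, 34 mm round, 31 mm tall, standing on the bench right of the fixture near its far end; leave it alone. Origin under its centre.
- parts_box: Small clear parts box, 53 x 65 x 26 mm, on the bench right of the fixture; leave it alone. Origin under its centre.
- ring: Small grey ring, 26 mm across, 16 mm tall, on the bench right of the fixture; leave it alone. Origin under its centre.
- stage_lever (a point): Clamp on the fixed lift stage left of the fixture, only to be kept clear of. The stage takes about 220 (x) x 300 mm (y) of bench, its edge 95 mm nearer the fixture than this point; table at 140 mm, lever up to 260 mm high. Keep clear too of the laser head hanging beyond the fixture, 0.76 m and more ahead of the robot's base (x), 370 mm above the bench.
Mind the look-alikes: they are no part of the job. Of the things that look like the stock, the largest one is meant.

How it is judged:
By the outcome, as a careful person would: the job done as asked, in the order asked, and still so for the second after the job is handed in, with the robot touching nothing.
It also fails if it takes over 72 s, if anything falls off the work surface, if the arm or the gripper's body presses on something with over 40 N, if the wrist force passes 120 N, or if a joint passes its speed limit or range.

## Working session

There is one attempt and no reset: what is moved stays moved. The work goes in short steps, Python scripts to look and compute and a shell command to move; the robot and the scene stay as the last step left them, time stands still between calls to the robot, and variables do not carry over. Pictures are saved under pics/ and viewed, at most 10 in all, crops included, and the job is handed in when it is done.

```bash
mkdir -p pics; cat > h.py <<'E'
from cell import *
import numpy as np, cv2
from scipy.spatial.transform import Rotation as R
def cam(name):
    s=observe(); p,d=read_camera(name); c=get_calibration(name); K=np.array(c["intrinsics"])
    if name=="wrist":
        T=np.eye(4);T[:3,:3]=R.from_quat(s["ee_rot"]).as_matrix();T[:3,3]=s["ee_pos"];M=T@np.array(c["T_tool_cam"])
    else: M=np.linalg.inv(np.array(c["view"]))
    return p,d,K,M
def save(name,f):
    p,d,K,M=cam(name); cv2.imwrite(f"pics/{f}.png",p[:,:,::-1]); np.savez(f"pics/{f}.npz",p=p,d=d,K=K,M=M)
def load(f): return np.load(f"pics/{f}.npz")
def pt(z,u,v,h=None):
    K,M=z["K"],z["M"]; r=np.linalg.inv(K)@[u,v,1]
    if h is None: c=r*z["d"][int(v),int(u)]; return M[:3,:3]@c+M[:3,3]
    w=M[:3,:3]@r; return M[:3,3]+w*(h-M[2,3])/w[2]
E
python3 - <<'E'
from h import *
save("top","t1"); save("scene","s1"); s=observe(); print(s)
for n in("top","scene"): print(get_calibration(n))
a=cv2.imread("pics/t1.png");b=cv2.imread("pics/s1.png")
E
```

```text
{'clock': 0.1, 'joint_pos': array([ 1.17273400e+00,  2.63452294e-01, -4.88862886e-02,  1.25940399e+00,
       -4.31112723e-06,  1.41552038e+00]), 'qd': array([-0.0001984 , -0.00321656,  0.0013178 ,  0.00063821, -0.00130518,
        0.00224834]), 'joint_torque': array([ 4.87954458e-03, -6.38578391e+01,  3.85063505e+01,  9.92353685e-03,
       -5.19411935e-05,  3.75656072e-06]), 'ee_pos': array([0.12610734, 0.50936403, 0.2308803 ]), 'ee_rot': array([ 1.21095247e-01,  9.92640780e-01, -4.55721176e-04, -1.27161924e-04]), 'contact_force': array([-0.77386329,  0.10554838, -0.28647232]), 'wrist_torque': array([ 0.01764282, -0.0294042 , -0.01269842]), 'finger_force': 0.0, 'grip_width': 0.08543790465807782}
{'intrinsics': array([[416.81192283,   0.        , 314.80861049],
       [  0.        , 416.81192283, 198.2237854 ],
       [  0.        ,   0.        ,   1.        ]]), 'view': array([[-0.01944917, -0.99962989, -0.01902122, -0.28051024],
       [-0.98313098,  0.02258185, -0.18150352,  0.53631961],
       [ 0.18186588,  0.01517026, -0.98320632,  0.8947454 ],
       [ 0.        ,  0.        ,  0.        ,  1.        ]])}
{'intrinsics': array([[419.41216918,   0.        , 317.43600213],
       [  0.        , 419.41216918, 195.59369395],
       [  0.        ,   0.        ,   1.        ]]), 'view': array([[ 0.52134917, -0.85318568, -0.01640841, -0.50754314],
       [-0.46539618, -0.26816366, -0.84350142,  0.28338496],
       [ 0.7152632 ,  0.44739518, -0.53687625,  0.66576811],
       [ 0.        ,  0.        ,  0.        ,  1.        ]])}
```

View pics/t1.png

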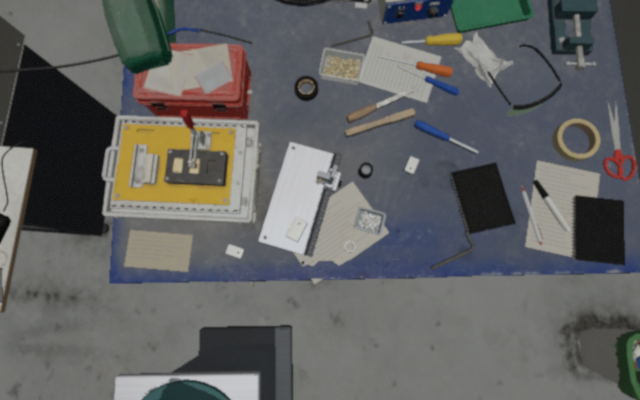

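View pics/s1.png

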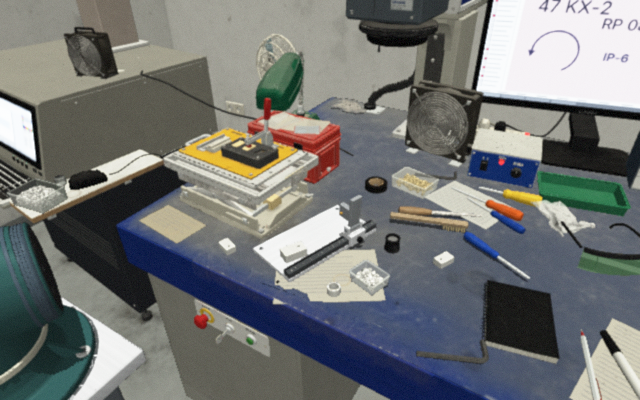

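The top view shows the fixture around (300,198), with the fence on its right side and the raised flag at (328,178). Candidates for the stock are the block on the bed at (297,230), the small block at (235,251) and the small block at (412,165). The one on the bed fits the description. The loupe is at (366,170), the box at (369,220) and the ring at (349,245).

```bash
python3 - <<'E'
from h import *
p=cv2.imread("pics/t1.png")[135:275,225:395]
cv2.imwrite("pics/t1c.png",cv2.resize(p,None,fx=4.5,fy=4.25,interpolation=cv2.INTER_CUBIC))
z=load("t1")
for n,u,v in [("stock",297,230),("bed",290,190),("l1",235,251),("l2",412,165),("flag",328,178),("loupe",366,170),("box",369,220),("ring",349,245)]: print(n,pt(z,u,v).round(4))
E
```

```text
stock [ 0.461  -0.2497  0.0299]
bed [ 0.5582 -0.2331  0.0091]
l1 [ 0.4175 -0.106   0.0137]
l2 [ 0.6106 -0.5223  0.0143]
flag [ 0.5648 -0.3219  0.0956]
loupe [ 0.5982 -0.4121  0.026 ]
box [ 0.4822 -0.4154  0.0144]
ring [ 4.267e-01 -3.682e-01  4.000e-04]
```

View pics/t1c.png

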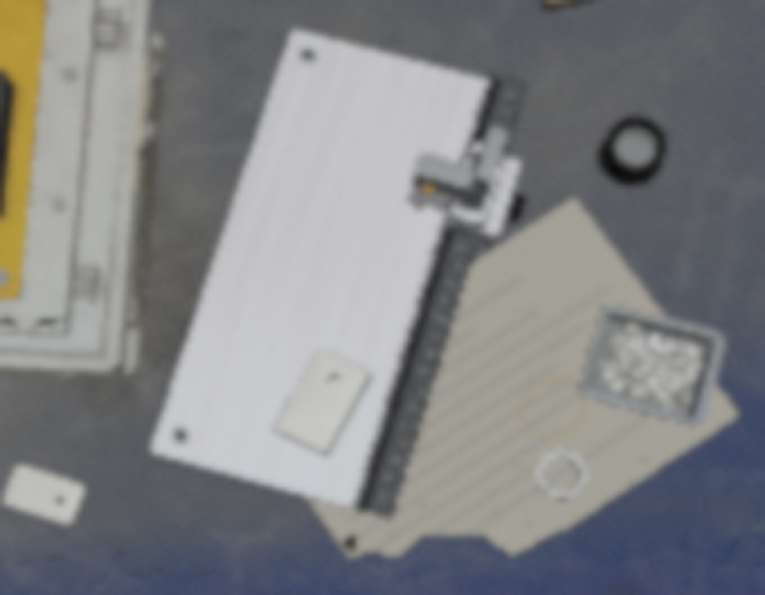

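The enlarged crop confirms the stock as the larger block on the bed, with corners at crop (323,347), (372,372), (328,455) and (275,425). It also gives the bed corners at (295,30), (152,452) and (360,508), and the raised flag blade at about (445,178).

```bash
cat > fx.py <<'E'
from h import *
z=load("t1"); f=lambda a,b,h:pt(z,225+a/4.5,135+b/4.25,h)
FL,NL,NR=f(295,30,.01),f(152,452,.01),f(360,508,.01)
FR=f(492,78,.01)
E
python3 - <<'E'
from fx import *
print(FL,NL,NR,FR)
print("len",np.linalg.norm(FL-NL),np.linalg.norm(NR-NL))
d=FL-NL; print("yaw from left edge",np.degrees(np.arctan2(d[1],d[0])))
d=FR-NR; print("yaw fence",np.degrees(np.arctan2(d[1],d[0])))
d=NL-NR; print("yaw near edge",np.degrees(np.arctan2(-d[0],d[1])))
# depth-based: bed mask z .006-.014 white; refine by minAreaRect of points > .005
K,M,D=z["K"],z["M"],z["d"]; v,u=np.mgrid[135:275,225:395]; dd=D[v,u]
c=np.stack([(u-K[0,2])/K[0,0]*dd,(v-K[1,2])/K[1,1]*dd,dd],-1); W=c@M[:3,:3].T+M[:3,3]
p=z["p"][v,u].astype(int)
bed=(W[...,2]>.004)&(W[...,2]<.017)&(p.min(-1)>150)
n,l,s,_=cv2.connectedComponentsWithStats(bed.astype(np.uint8)); i=1+s[1:,4].argmax()
P=W[l==i][:,:2].astype(np.float32); print(len(P),cv2.minAreaRect(P*1000),W[l==i][:,2].mean())
st=np.array([f(*q,.03) for q in[(323,347),(372,372),(328,455),(275,425)]]); print("stock",st.round(4).tolist(),st.mean(0))
e=(st[0]+st[1]-st[2]-st[3])/2; print("stock yaw long",np.degrees(np.arctan2(e[1],e[0])),np.linalg.norm(e),np.linalg.norm(st[0]-st[1]))
fl=W[(W[...,2]>.06)&(W[...,2]<.2)&(W[...,0]>.5)]; print("flag",len(fl),fl.min(0),fl.max(0),fl.mean(0))
print(get_calibration("wrist"))
E
```

```text
[ 0.67591235 -0.23549827  0.01      ] [ 0.4387233  -0.15993646  0.01      ] [ 0.40636986 -0.26623424  0.01      ] [ 0.64504283 -0.34007741  0.01      ]
len 0.24893419172484965 0.11111238476286218
yaw from left edge -17.67042458452942
yaw fence -17.191576158083702
yaw near edge -16.928473551518127
4366 ((542.4456787109375, -246.50894165039062), (109.24504089355469, 250.15005493164062), 72.37284088134766) 0.009713380533158953
stock [[0.4915, -0.2496, 0.03], [0.4775, -0.2742, 0.03], [0.4336, -0.2514, 0.03], [0.4501, -0.2249, 0.03]] [ 0.46317683 -0.25005224  0.03      ]
stock yaw long -29.106723164693342 0.04876580926802247 0.028348182897693454
flag 2520 [ 0.50001233 -0.34096855  0.06192191] [ 0.66343592 -0.10768025  0.16474031] [ 0.57951514 -0.1531433   0.12596019]
{'intrinsics': array([[323.85443931,   0.        , 319.07142395],
       [  0.        , 323.85443931, 201.50477451],
       [  0.        ,   0.        ,   1.        ]]), 'T_tool_cam': array([[-9.94845891e-04, -9.55573219e-01, -2.94752154e-01,
         7.42055011e-02],
       [ 9.99999446e-01, -1.05165331e-03,  3.42199240e-05,
         7.84158618e-04],
       [-3.42676721e-04, -2.94751957e-01,  9.55573737e-01,
        -1.43405645e-01],
       [ 0.00000000e+00,  0.00000000e+00,  0.00000000e+00,
         1.00000000e+00]])}
```

```bash
python3 - <<'E'
from fx import *
K,M,D=z["K"],z["M"],z["d"]; v,u=np.mgrid[90:275,100:395]; dd=D[v,u]
c=np.stack([(u-K[0,2])/K[0,0]*dd,(v-K[1,2])/K[1,1]*dd,dd],-1); W=(c@M[:3,:3].T+M[:3,3]).reshape(-1,3)
for x0 in np.arange(.42,.72,.03):
  m=(abs(W[:,0]-x0)<.015)&(W[:,2]>.05)&(W[:,1]>-.3)
  if m.any(): i=W[m][:,1].argmin(); print(x0.round(2),W[m][i].round(3),np.percentile(W[m][:,1],2).round(3))
t=np.radians(-17.4);C=np.array([.5385,-.260]);ex=np.array([np.cos(t),np.sin(t)]);ey=np.array([-ex[1],ex[0]])
q=W[(W[:,2]>.03)]; X=(q[:,:2]-C)@ex;Y=(q[:,:2]-C)@ey
m=(X>.02)&(X<.1)&(Y>-.1)&(Y<-.03)
for h in np.arange(.03,.14,.01):
  k=m&(abs(q[:,2]-h)<.005)
  if k.any(): print("h",h.round(2),k.sum(),X[k].min().round(4),X[k].max().round(4),Y[k].min().round(4),Y[k].max().round(4))
E
```

```text
0.48 [ 0.483 -0.162  0.127] -0.16
0.51 [ 0.524 -0.164  0.119] -0.159
0.54 [ 0.55  -0.166  0.12 ] -0.161
0.57 [ 0.577 -0.298  0.094] -0.165
0.6 [ 0.595 -0.175  0.114] -0.17
0.63 [ 0.625 -0.179  0.108] -0.171
0.66 [ 0.674 -0.174  0.124] -0.171
0.69 [ 0.683 -0.174  0.11 ] -0.166
h 0.03 43 0.0335 0.0776 -0.0732 -0.0445
h 0.04 68 0.0332 0.076 -0.0714 -0.0438
h 0.05 40 0.0322 0.0752 -0.0623 -0.0469
h 0.06 5 0.0351 0.0422 -0.059 -0.0541
h 0.07 14 0.0411 0.0586 -0.0588 -0.038
h 0.08 16 0.0378 0.0427 -0.0607 -0.0311
h 0.09 60 0.0414 0.0625 -0.0606 -0.0305
h 0.1 16 0.0416 0.0653 -0.0624 -0.0348
h 0.11 4 0.0416 0.0482 -0.0603 -0.0541
h 0.12 58 0.0416 0.0698 -0.0638 -0.055
```

```bash
cat > g.py <<'E'
from h import *
C=np.array([.5385,-.260]);YAW=-17.4
t=np.radians(YAW);ex=np.array([np.cos(t),np.sin(t)]);ey=np.array([-ex[1],ex[0]])
def st(): 
    s=observe(); r=R.from_quat(s["ee_rot"]); p=np.array(s["ee_pos"]); d=p[:2]-C
    return s,r,p,np.array([d@ex,d@ey,p[2]])
def W(x,y,z): return np.append(C+x/1e3*ex+y/1e3*ey,z/1e3)
RT=R.from_matrix(np.array([[-ex[0],ey[0],0],[-ex[1],ey[1],0],[0,0,-1]]))  # tool x=-ex,y=ey
def show(*ps,rot=RT):
    s,r,p,f=st(); print("t",s["clock"],"fix mm",(f*1e3).round(1),"F",s["contact_force"].round(2))
    for q in ps: print(q, "->cm",(r.inv().apply(np.asarray(q)-p)*100).round(2),"turn",np.degrees((r.inv()*rot).as_rotvec()).round(2))
E
python3 -c "
from g import *
show([.36,.1,.28],[.42,-.25,.28],W(55,-110,150),W(55,-110,100))"
```

```text
t 0.1 fix mm [-623.6  610.8  230.9] F [-0.77  0.11 -0.29]
[0.36, 0.1, 0.28] ->cm [-32.54 -34.12  -4.88] turn [-0.05 -0.01  3.49]
[0.42, -0.25, 0.28] ->cm [-46.78 -66.65  -4.86] turn [-0.05 -0.01  3.49]
[ 0.55808873 -0.38141368  0.15      ] ->cm [-63.35 -76.07   8.15] turn [-0.05 -0.01  3.49]
[ 0.55808873 -0.38141368  0.1       ] ->cm [-63.35 -76.07  13.15] turn [-0.05 -0.01  3.49]
```

```bash
python3 -m crank '[-5,-4,-2,0,0,3.5,-10,-8,-4,0,0,3.5,-15,-13,-5,0,0,3.5,-19,-18,-5,0,0,3.5,-23,-22.5,-5,0,0,3.5,-27,-27,-5,0,0,3.5,-30,-32,-5,0,0,3.5,-33,-37,-5,0,0,3.5,-35.5,-42,-5,0,0,3.5,-37.5,-47,-5,0,0,3.5]' 0; python3 -c "
from g import *
show([.42,-.25,.28],W(55,-110,150),W(55,-110,100))"
```

```text
clock: 1.35
ee_pos: [0.3773, -0.0389, 0.2812]
ee_rot: [0.151, 0.988, 0.0, 0.0]
contact_force: [2.0, 0.6, -0.1]
grip_width: 0.0003
finger_force: 0.0
t 1.35 fix mm [-220.   162.8  281.2] F [ 2.02  0.6  -0.09]
[0.42, -0.25, 0.28] ->cm [-10.4  -18.86   0.12] turn [ 0.    0.01 -0.02]
[ 0.55808873 -0.38141368  0.15      ] ->cm [-27.51 -27.27  13.12] turn [ 0.    0.01 -0.02]
[ 0.55808873 -0.38141368  0.1       ] ->cm [-27.5  -27.27  18.12] turn [ 0.    0.01 -0.02]
```

```bash
python3 -m crank '[-3,-5,0,0,0,0,-6,-10,0,0,0,0,-9,-15,0,0,0,0,-11,-20,0,0,0,0,-15,-24,0,0,0,0,-19,-27.3,1,0,0,0,-23.5,-27.3,4,0,0,0,-27.5,-27.3,8,0,0,0,-27.5,-27.3,13,0,0,0,-27.5,-27.3,13,0,0,0]'; python3 - <<'E'
from g import *
save("wrist","w1"); show(W(55,-110,100))
E
```

```text
clock: 2.6
ee_pos: [0.5564, -0.378, 0.1477]
ee_rot: [0.151, 0.988, 0.002, -0.003]
contact_force: [-0.0, -0.5, -0.2]
grip_width: 0.0003
finger_force: 0.0
t 2.65 fix mm [  53.5 -107.9  150.9] F [-0.12 -0.62  0.27]
[ 0.55808873 -0.38141368  0.1       ] ->cm [-0.17 -0.21  5.09] turn [ 0.06 -0.15 -0.01]
```

View pics/w1.png

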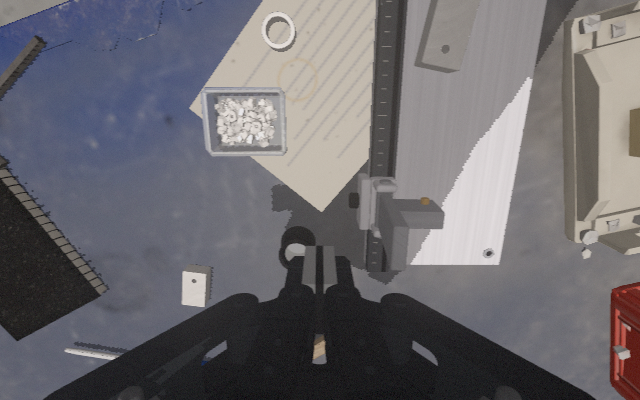

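The wrist view shows the carriage at about (378,220), with the flag raised and its blade at about (418,213). The stock is at (445,35), the box at (245,120), the ring at (278,30) and the loupe at (297,245), below and behind the fingers.

```bash
python3 - <<'E'
from g import *
z=load("w1");K,M,D=z["K"],z["M"],z["d"]; v,u=np.mgrid[0:300,100:560]; dd=D[v,u]
c=np.stack([(u-K[0,2])/K[0,0]*dd,(v-K[1,2])/K[1,1]*dd,dd],-1); P=(c@M[:3,:3].T+M[:3,3])
d=P[...,:2]-C;X=d@ex*1e3;Y=d@ey*1e3;Z=P[...,2]*1e3;ok=dd>0
# fence inner edge
for x0 in range(-110,40,20):
  m=ok&(abs(X-x0)<3)&(Z>18)&(Z<30)&(Y>-75)&(Y<-38)
  if m.any(): print("fence",x0,Y[m].min().round(1),Y[m].max().round(1),Z[m].mean().round(1))
for h in range(30,135,10):
  m=ok&(abs(Z-h)<5)&(X>20)&(X<100)&(Y>-90)&(Y<0)&(u>352)
  if m.any(): print(h,m.sum(),"X",np.percentile(X[m],[1,99]).round(1),"Y",np.percentile(Y[m],[1,99]).round(1))
b=ok&(abs(Z-10)<4)&(Y>0)&(Y<60)&(X>20); print("bed z",Z[b].mean(),"Xmax",np.percentile(X[b],99.5),"Ymax",np.percentile(Y[ok&(abs(Z-10)<4)],[99.5]))
k=ok&(Z>25)&(Z<35)&(X<-30)&(Y>-40)&(Y<40); print("stock",cv2.minAreaRect(np.stack([X[k],Y[k]],1).astype(np.float32)),Z[k].mean())
E
```

```text
fence -90 -61.5 -41.1 24.6
fence -70 -61.7 -41.3 24.6
fence -50 -61.6 -41.6 24.7
fence -30 -61.6 -41.8 24.7
fence -10 -61.7 -41.7 24.6
fence 10 -61.7 -42.0 24.7
fence 30 -61.9 -41.5 24.6
30 522 X [20.1 98.9] Y [-77.3 -43.1]
40 786 X [37.  79.9] Y [-71.8 -44.8]
50 433 X [35.3 81.8] Y [-62.8 -47.8]
60 145 X [38.4 78.3] Y [-61.6 -48.9]
70 243 X [41.3 70.5] Y [-61.3 -24.9]
80 347 X [41.  70.4] Y [-62.  -25.9]
90 650 X [44.6 68.5] Y [-62.7 -26.5]
100 519 X [44.6 70. ] Y [-63.4 -26.3]
110 195 X [44.6 70.5] Y [-64.2 -55.3]
120 807 X [44.7 72.3] Y [-64.5 -55.6]
bed z 10.89820858418189 Xmax 126.5744417597569 Ymax [67.44481606]
stock ((-71.08300018310547, -10.756641387939453), (30.65009307861328, 48.235382080078125), 79.10188293457031) 30.58507391522434
```

```bash
python3 -m crank '[-0.35,0.8,4,0,0,0,-0.35,0.8,5.3,0,0,0,-0.35,2.8,5.3,0,0,0,-0.35,3.6,5.4,0,0,0,-0.35,4.6,5.5,0,0,0,-0.35,5.5,5.6,0,0,0,-0.35,6.4,6,0,0,0,-0.35,7.2,6.5,0,0,0,-0.35,8.0,7.3,0,0,0,-0.35,8.7,8.1,0,0,0]'; sed -i 's/^C=.*;YAW/C=np.array([.5385+.0015*.9542+.0034*.299,-.260-.0015*.299+.0034*.9542]);YAW/' g.py; python3 -c "
from g import *
print(C);show(W(57,-14,60),W(57,-14,51))"
```

```text
clock: 3.9
ee_pos: [0.5874, -0.2971, 0.0695]
ee_rot: [0.151, 0.988, -0.0, -0.0]
contact_force: [0.7, -1.6, 2.3]
grip_width: -0.0003
finger_force: 1.0
[ 0.5409479  -0.25720422]
t 3.9 fix mm [ 56.3 -24.2  69.5] F [ 0.75 -1.59  2.29]
[ 0.59115303 -0.28760891  0.06      ] ->cm [-0.07  1.02  0.95] turn [-0.   -0.01 -0.01]
[ 0.59115303 -0.28760891  0.051     ] ->cm [-0.07  1.02  1.85] turn [-0.   -0.01 -0.01]
```

```bash
python3 -m crank '[0,0.5,0.4,0,0,0,0,1,0.8,0,0,0,0,1.2,1.1,0,0,0,0,1.2,1.3,0,0,0,0,1.2,1.5,0,0,0,0,1.2,1.65,0,0,0,0,1.2,1.75,0,0,0,0,1.2,1.85,0,0,0,0,1.2,1.85,0,0,0,0,1.2,1.85,0,0,0]'; python3 -c "
from g import *
show()"
```

```text
clock: 5.15
ee_pos: [0.5908, -0.2862, 0.0517]
ee_rot: [0.151, 0.988, -0.0, -0.0]
contact_force: [-0.0, 0.2, 0.2]
grip_width: -0.0
finger_force: 0.0
t 5.15 fix mm [ 56.3 -12.8  51.7] F [-0.01  0.16  0.25]
```

```bash
python3 -m crank '[0,0,0.05,0,0,0,0,0,0.05,0,0,0,0,0,0.1,0,0,0,0,0,0.1,0,0,0,0,0,0.15,0,0,0,0,0,0.15,0,0,0,0,0,0.2,0,0,0,0,0,0.2,0,0,0,0,0,0.2,0,0,0,0,0,0.2,0,0,0]'; python3 -c "
from g import *
show()"
```

```text
clock: 6.4
ee_pos: [0.5909, -0.2862, 0.0504]
ee_rot: [0.151, 0.988, -0.0, 0.0]
contact_force: [-3.5, 2.4, 9.2]
grip_width: 0.0004
finger_force: 5.0
t 6.4 fix mm [ 56.3 -12.7  50.4] F [-3.5   2.42  9.17]
```

```bash
python3 -m crank '[0,0,-4,0,0,0,1,0,-6,0,0,0,6,0,-6,0,0,0,12,0,-6,0,0,0,17.7,0,-6,0,0,0,17.7,0,-6,0,0,0,17.7,0,-6,0,0,0,17.7,0,-6,0,0,0,17.7,0,-6,0,0,0,17.7,0,-6,0,0,0]'; python3 - <<'E'
from g import *
save("wrist","w2"); show(W(-122,-16,14))
z=load("w2");K,M,D=z["K"],z["M"],z["d"]; v,u=np.mgrid[0:400,0:640]; dd=D
c=np.stack([(u-K[0,2])/K[0,0]*dd,(v-K[1,2])/K[1,1]*dd,dd],-1); P=(c@M[:3,:3].T+M[:3,3])
d=P[...,:2]-C;X=d@ex*1e3;Y=d@ey*1e3;Z=P[...,2]*1e3
k=(Z>25)&(Z<35)&(X<-20)&(X>-110)&(Y>-42)&(Y<40); print("stock",cv2.minAreaRect(np.stack([X[k],Y[k]],1).astype(np.float32)),Z[k].mean())
E
```

```text
clock: 7.65
ee_pos: [0.4223, -0.2333, 0.1096]
ee_rot: [0.151, 0.988, 0.0, -0.0]
contact_force: [0.6, 1.3, -0.6]
grip_width: 0.0002
finger_force: 0.0
t 7.7 fix mm [-120.4  -12.6  109.6] F [ 0.51  0.   -0.4 ]
[ 0.41974593 -0.23598909  0.014     ] ->cm [ 0.16 -0.34  9.56] turn [ 0.   -0.01  0.  ]
stock ((-90.31206512451172, -10.890764236450195), (30.35197639465332, 18.079652786254883), 80.9973373413086) 30.179784353699716
```

View pics/w2.png

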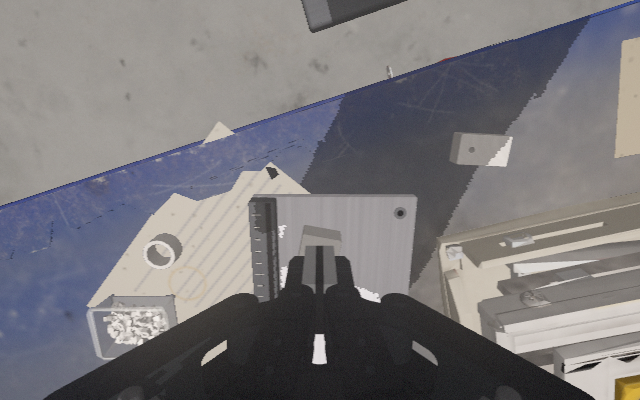

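The stock's near end shows at (305-342,228), just ahead of the fingertips. The fence is at (263,240). The fingers are behind the stock, clear to descend.

```bash
python3 -m crank '[0.2,-0.2,4.5,0,0,0,0.2,-0.2,9,0,0,0,0.2,-0.2,9.5,0,0,0,-0.7,-0.2,9.5,0,0,0,-1.5,-0.2,9.5,0,0,0,-2.2,-0.2,9.5,0,0,0,-2.9,-0.2,9.5,0,0,0,-3.6,-0.2,9.5,0,0,0,-4.3,-0.2,9.5,0,0,0,-5,-0.2,9.5,0,0,0]'; python3 - <<'E'
from g import *
show()
def stock(name):
    save(name,name+"tmp");z=load(name+"tmp");K,M,D=z["K"],z["M"],z["d"]; v,u=np.mgrid[0:400,0:640]; dd=D
    c=np.stack([(u-K[0,2])/K[0,0]*dd,(v-K[1,2])/K[1,1]*dd,dd],-1); P=(c@M[:3,:3].T+M[:3,3])
    d=P[...,:2]-C;X=d@ex*1e3;Y=d@ey*1e3;Z=P[...,2]*1e3
    k=(Z>26)&(Z<34)&(X<40)&(X>-110)&(Y>-42)&(Y<40); print(name,cv2.minAreaRect(np.stack([X[k],Y[k]],1).astype(np.float32)),k.sum())
stock("scene");
E
```

```text
clock: 8.95
ee_pos: [0.4695, -0.2501, 0.0148]
ee_rot: [0.151, 0.988, 0.0, -0.0]
contact_force: [-1.3, 0.4, 0.6]
grip_width: 0.0
finger_force: 0.6
t 8.95 fix mm [-70.3 -14.6  14.8] F [-1.3   0.42  0.59]
scene ((-44.924137115478516, -20.063125610351562), (28.373336791992188, 72.17366790771484), 82.1164321899414) 160
```

```bash
python3 - <<'E'
from g import *
p=cv2.imread("pics/scenetmp.png")[185:305,240:400]
cv2.imwrite("pics/s2c.png",cv2.resize(p,None,fx=5,fy=5,interpolation=cv2.INTER_CUBIC))
E
```

```text
(no output)
```

View pics/s2c.png

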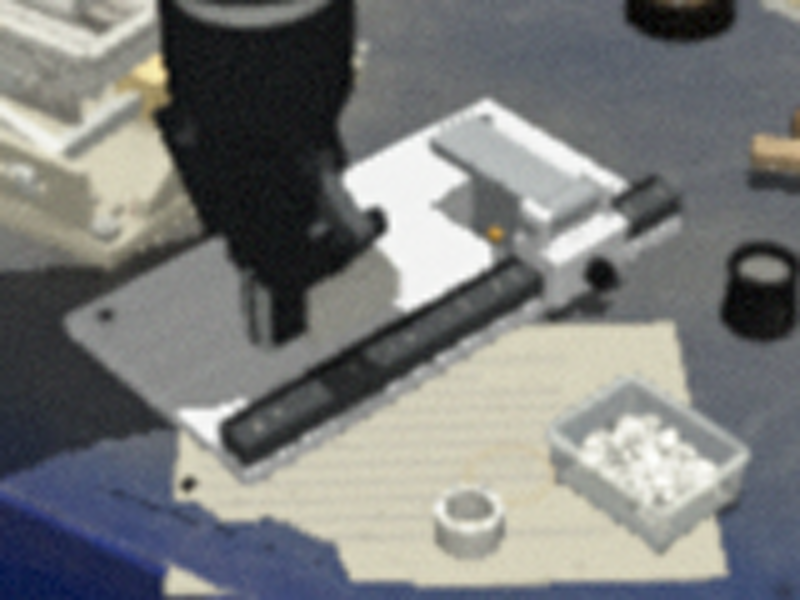

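Flag arm is level and down at crop (520,165), with the brass pin visible at (495,233). The stock is squared in front of the fingers at (345,285). The box, ring and loupe are undisturbed. Next I push it sideways to the fence.

```bash
python3 -m crank '[0.8,0,0,0,0,0,0.8,0,-5,0,0,0,-0.5,2,-5,0,0,0,-3.6,3.9,-5,0,0,0,-3.6,3.9,-5,0,0,0,-3.6,3.9,-1,0,0,0,-3.6,3.9,0,0,0,0,-3.6,3.9,0,0,0,0,-3.6,3.3,0,0,0,0,-3.6,2.8,0,0,0,0]'; python3 - <<'E'
from g import *
show(W(-34,1,14.6))
E
```

```text
clock: 10.25
ee_pos: [0.5122, -0.2348, 0.0157]
ee_rot: [0.151, 0.988, -0.0, 0.001]
contact_force: [0.9, 1.9, 0.7]
grip_width: -0.0001
finger_force: 0.7
t 10.25 fix mm [-34.2  12.8  15.7] F [0.91 1.88 0.75]
[ 0.50880277 -0.24608259  0.0146    ] ->cm [-0.02 -1.18  0.11] turn [-0.01  0.08 -0.02]
```

```bash
python3 -m crank '[0,-0.3,0,0,0,0,0,-0.6,0,0,0,0,0,-0.8,0,0,0,0,0,-0.95,0,0,0,0,0,-1.1,0,0,0,0,0,-1.2,0,0,0,0,0,-1.3,0,0,0,0,0,-1.35,0,0,0,0,0,-1.35,0,0,0,0,0,-1.35,0,0,0]'; python3 - <<'E'
from g import *
show()
E
```

```text
t 10.25 fix mm [-34.2  12.8  15.7] F [0.91 1.88 0.75]validation failed for argument at $...
```

```bash
python3 -m crank '[0,-0.3,0,0,0,0, 0,-0.6,0,0,0,0, 0,-0.8,0,0,0,0, 0,-0.95,0,0,0,0, 0,-1.1,0,0,0,0, 0,-1.2,0,0,0,0, 0,-1.3,0,0,0,0, 0,-1.35,0,0,0,0, 0,-1.35,0,0,0,0, 0,-1.35,0,0,0,0]'; python3 - <<'E'
from g import *
show()
E
```

```text
clock: 11.5
ee_pos: [0.5078, -0.247, 0.0148]
ee_rot: [0.151, 0.988, -0.0, -0.0]
contact_force: [0.5, 1.1, -0.4]
grip_width: -0.0
finger_force: 0.2
t 11.5 fix mm [-34.7  -0.2  14.8] F [ 0.47  1.09 -0.36]
```

```bash
python3 -m crank '[0,-0.05,0,0,0,0, 0,-0.1,0,0,0,0, 0,-0.15,0,0,0,0, 0,-0.2,0,0,0,0, 0,-0.25,0,0,0,0, 0,-0.3,0,0,0,0, 0,-0.3,0,0,0,0, 0,-0.3,0,0,0,0, 0,-0.3,0,0,0,0, 0,-0.3,0,0,0,0]'; python3 - <<'E'
from g import *
show()
E
```

```text
clock: 12.75
ee_pos: [0.5071, -0.2494, 0.0148]
ee_rot: [0.151, 0.989, 0.0, 0.0]
contact_force: [2.5, 6.0, 1.1]
grip_width: -0.0003
finger_force: 2.7
t 12.75 fix mm [-34.6  -2.6  14.8] F [2.5  5.96 1.07]
```

```bash
python3 -m crank '[0,0.8,0,0,0,0, 0,0.8,-5,0,0,0, 3,0.3,-5,0,0,0, 4.6,-2.5,-5,0,0,0, 4.6,-2.5,-4,0,0,0, 4.6,-2.5,0,0,0,0, 4.6,-2.5,0,0,0,0, 3.7,-2.5,0,0,0,0, 3,-2.5,0,0,0,0, 2.3,-2.5,0,0,0,0]'; python3 - <<'E'
from g import *
show()
E
```

```text
clock: 14.0
ee_pos: [0.4785, -0.2672, 0.0155]
ee_rot: [0.151, 0.988, -0.0, 0.0]
contact_force: [-0.1, 0.6, 1.3]
grip_width: -0.0002
finger_force: 0.6
t 14.0 fix mm [-56.6 -28.2  15.5] F [-0.07  0.57  1.33]
```

```bash
python3 -m crank '[-0.4,0,0,0,0,0, -0.8,0,0,0,0,0, -1.2,0,0,0,0,0, -1.5,0,0,0,0,0, -1.8,0,0,0,0,0, -2.1,0,0,0,0,0, -2.3,0,0,0,0,0, -2.4,0,0,0,0,0, -2.4,0,0,0,0,0, -2.4,0,0,0,0,0]'; python3 - <<'E'
from g import *
show()
save("scene","s3"); save("top","t3")
p=cv2.imread("pics/s3.png")[190:280,260:380]
cv2.imwrite("pics/s3c.png",cv2.resize(p,None,fx=6.5,fy=6.5,interpolation=cv2.INTER_CUBIC))
E
```

```text
clock: 15.25
ee_pos: [0.5005, -0.274, 0.0148]
ee_rot: [0.151, 0.988, -0.0, 0.0]
contact_force: [0.4, -0.2, -0.5]
grip_width: -0.0
finger_force: 0.0
t 15.25 fix mm [-33.6 -28.2  14.8] F [ 0.42 -0.16 -0.53]
```

View pics/s3c.png

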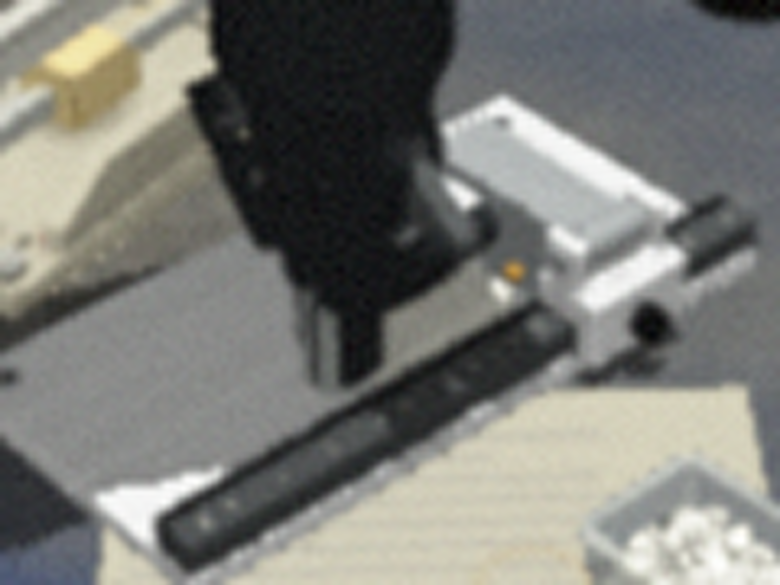

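```bash
python3 -m crank '[-0.3,0,0,0,0,0, -0.6,0,0,0,0,0, -0.8,0,0,0,0,0, -0.95,0,0,0,0,0, -1.05,0,0,0,0,0, -1.1,0,0,0,0,0, -1.15,0,0,0,0,0, -1.2,0,0,0,0,0, -1.2,0,0,0,0,0, -1.2,0,0,0,0,0]'; python3 - <<'E'
from g import *
show()
E
```

```text
clock: 16.6
ee_pos: [0.5119, -0.2776, 0.0148]
ee_rot: [0.151, 0.988, -0.0, 0.0]
contact_force: [-0.5, -0.5, -0.8]
grip_width: -0.0002
finger_force: 0.2
t 16.6 fix mm [-21.6 -28.2  14.8] F [-0.53 -0.45 -0.81]
```

```bash
python3 -m crank '[-0.05,0,0,0,0,0, -0.1,0,0,0,0,0, -0.14,0,0,0,0,0, -0.18,0,0,0,0,0, -0.22,0,0,0,0,0, -0.25,0,0,0,0,0, -0.28,0,0,0,0,0, -0.28,0,0,0,0,0, -0.28,0,0,0,0,0, -0.28,0,0,0,0,0]'; python3 - <<'E'
from g import *
show()
E
```

```text
clock: 17.85
ee_pos: [0.5145, -0.2784, 0.0148]
ee_rot: [0.151, 0.988, -0.0, 0.0]
contact_force: [-1.1, -0.1, 1.0]
grip_width: -0.0002
finger_force: 0.2
t 17.85 fix mm [-18.9 -28.1  14.8] F [-1.06 -0.09  1.  ]
```

```bash
python3 -m crank '[-0.04,0,0,0,0,0, -0.08,0,0,0,0,0, -0.12,0,0,0,0,0, -0.15,0,0,0,0,0, -0.18,0,0,0,0,0, -0.2,0,0,0,0,0, -0.2,0,0,0,0,0, -0.2,0,0,0,0,0, -0.2,0,0,0,0,0, -0.2,0,0,0,0,0]'; python3 - <<'E'
from g import *
show()
E
```

```text
clock: 19.1
ee_pos: [0.5151, -0.2785, 0.0148]
ee_rot: [0.151, 0.988, 0.0, -0.001]
contact_force: [-10.0, 3.1, 8.0]
grip_width: 0.0001
finger_force: 5.2
t 19.1 fix mm [-18.3 -28.   14.8] F [-9.97  3.13  8.03]
```

```bash
python3 -m crank '[0,0,0,0,0,0, 0,0,0,0,0,0, 0,0,0,0,0,0, 0,0,0,0,0,0, 0.1,0,0,0,0,0, 0.3,0,0,0,0,0, 1,0,0,0,0,0, 2,0,0,0,0,0, 2,0,-5,0,0,0, 6,3,-10,0,0,0]'; python3 -m crank '[4,0,-2,0,0,0, 8,0,-4,0,0,0, 10,0,-4,0,0,0, 10,0,-4,0,0,0, 10,0,-4,0,0,0, 10,0,-4,0,0,0, 10,0,-4,0,0,0, 10,0,-4,0,0,0, 10,0,-4,0,0,0, 10,0,-4,0,0,0]'
python3 - <<'E'
from g import *
show()
save("scene","s4"); save("top","t4")
p=cv2.imread("pics/s4.png")[180:270,270:390]
q=cv2.imread("pics/t4.png")[140:220,280:386]
a=cv2.resize(p,(480,360),interpolation=cv2.INTER_CUBIC);b=cv2.resize(q,(318*1,240),interpolation=cv2.INTER_CUBIC)
o=np.zeros((600,800,3),np.uint8);o[:360,:480]=a;o[360:,:318]=b;cv2.imwrite("pics/fin.png",o)
for n in("t4","s4"):
    z=load(n);K,M,D=z["K"],z["M"],z["d"]; v,u=np.mgrid[0:400,0:640]; dd=D
    c=np.stack([(u-K[0,2])/K[0,0]*dd,(v-K[1,2])/K[1,1]*dd,dd],-1); P=(c@M[:3,:3].T+M[:3,3])
    d=P[...,:2]-C;X=d@ex*1e3;Y=d@ey*1e3;Z=P[...,2]*1e3
    k=(Z>26)&(Z<34)&(X<60)&(X>-110)&(Y>-45)&(Y<40); print(n,cv2.minAreaRect(np.stack([X[k],Y[k]],1).astype(np.float32)),k.sum())
E
```

```text
clock: 20.35
ee_pos: [0.4718, -0.2381, 0.1101]
ee_rot: [0.152, 0.988, -0.0, 0.001]
contact_force: [0.8, 1.2, 1.3]
grip_width: 0.0
finger_force: 0.0
clock: 21.6
ee_pos: [0.3761, -0.2072, 0.149]
ee_rot: [0.151, 0.988, 0.0, -0.0]
contact_force: [0.1, -1.0, 0.0]
grip_width: 0.0001
finger_force: 0.0
t 21.6 fix mm [-172.2   -1.6  149. ] F [ 0.11 -1.01  0.04]
t4 ((15.535163879394531, -29.513080596923828), (29.953157424926758, 51.244163513183594), 89.90591430664062) 274
s4 ((19.38677215576172, -30.80635643005371), (52.8577766418457, 29.875022888183594), 2.567310333251953) 210
```

View pics/fin.png

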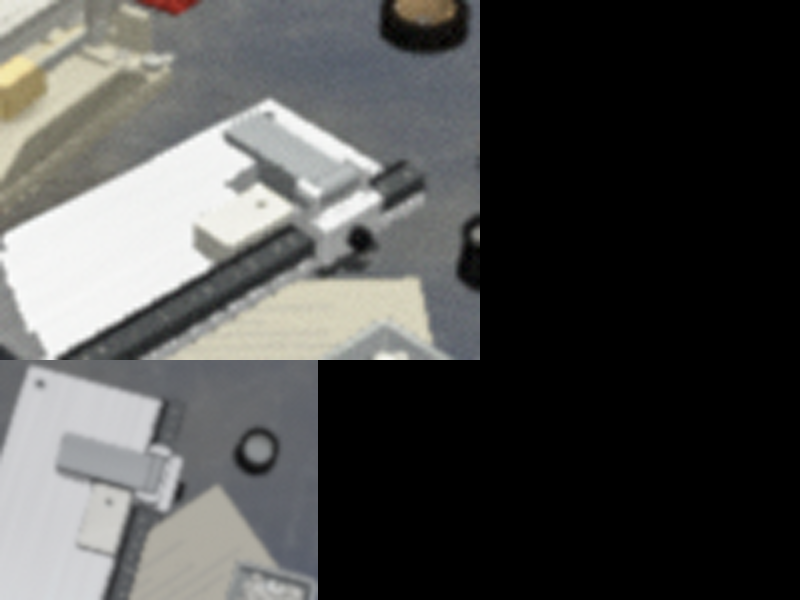

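The block sits square against the fence and stop: crop (245,215) in the scene view and (105,520) in the top view. The flag is down over its end, the pin is hidden, and the neighbouring items are undisturbed.

```bash
python3 -c "
from cell import *
print(finish_job())"
```

```text
the job is handed in; nothing more can be done
None
```

Job handed in at 21.6 s: the flag is fully down and the block is square against the fence, pushed home on the stop at about 10 N for roughly a second. I could not see the pin behind the block, so flush is inferred from the hard stop contact. The arm is clear, and the loupe, box and ring were not disturbed.

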